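Set the label printer's day wheel to 7 and print

TASK

Roll the label printer's rubber thumbwheel with a fingertip, pressing only lightly, until the 7 stands in the middle of the little window; take the finger off the wheel and then press the wide print bar all the way down and let it come back up. Do not press the small round feed button, do not print while any other number shows, and leave the salt shaker, the sauce jar, the mug and the spatula where they are.

Things in the scene. Friction and masses are not known exactly. Their poses are not given: they have to be found in the camera images.
- printer: label printer, white plastic box 200 (x) x 190 (y) x 88 mm high to its deck, fixed on screw feet that lift it 2 to 10 mm off the counter; origin at the centre of the box's underside, x horizontal from the label-slot side (-x) to the vent side (+x), y along the wheel's axle, z up. Window frame on the deck reaches 94 mm above the underside
- wheel_axle (a point): axle centre of the black rubber thumbwheel, at x 0, y -40, z 58 mm of the printer; axle along the printer's y. The wheel's top stands about 44 mm above it, 14 mm above the deck, in a slot 46 mm wide: it is driven by friction on its top. A stiff sprung yoke lets it (and this point) sink 4 mm at most, about 8 N per mm
- tyre: the rubber wheel itself, radius 44 mm, 40 mm wide; origin at its middle, turns with the drum and runs 2 mm off centre, so its top rises and falls by 2 mm either way as it turns. Rolling it takes about 5 N along the rim: pressed with less than about 7 to 10 N (friction varies) the finger slips. More than 16 N of contact force on it damages the yoke
- drum (a joint): angle of the wheel and the number drum beside it, rad: 0 shows the 0, each next number is 0.6283 further, so 7 is at 4.398; stops just before 0 and just past 9. It grows as the top of the wheel is moved towards the printer's -x. It stays where it is left
- window (a point): centre of the clear window on top of the printer (32 mm along x, 26 mm along y, 94 mm above the printer's underside), beside the wheel; under it the black drum (radius 34 mm) carries white seven-segment numerals 0 to 9, 17 mm tall, upright for a reader who looks along the printer's +x
- print_bar_top (a point): middle of the top of the print bar, a wide grey plastic bar 30 (x) x 50 (y) mm, at x -45, y +58, z 102 mm of the printer, 14 mm above the deck
- print_bar (a joint): how far the print bar is pressed, m: 0 up, 0.006 fully down; sprung, about 5 N when fully down
- feed (a joint): how far the small round feed button (16 mm across, at x +45, y +58 mm of the printer) is pressed, m: 0 up, 0.005 fully down. Not to be pressed
- shaker: small steel salt shaker, 34 mm across, 44 mm high, loose on the printer's deck behind the wheel, about x +78, y -45 mm of the printer; origin at its foot
- sauce_jar: glass sauce jar, 72 mm across, 100 mm high, loose; origin at its foot
- mug: white mug, 80 mm across, 90 mm high, loose; origin at its foot
- spatula: black spatula lying on the counter, loose; origin at its underside

How it is judged:
On the way, in this order (a step that is already met when the one before it is completed fails the run):
1. the 7 stands in the middle of the window and the wheel is let go (value of joint drum between 4.278 and 4.518 rad and contact force between anything else and tyre below 0.2 N), for 0.3 s.
2. the print bar is pressed all the way down (value of joint print_bar above 0.0045 m), for 0.02 s.
At the end, for the whole second after the job is handed in: the drum rests with the 7 in the middle of the window (within 0.12 rad, 4 mm on the drum), the print bar has been pressed fully after that and is up again (within 1.5 mm) (value of joint drum between 4.278 and 4.518 rad and value of joint print_bar below 0.0015 m); the robot touches nothing.
It fails at once if the wheel is pressed with more than 16 N (contact force between anything else and tyre above 16 N).
It fails at once if the feed button is pressed (value of joint feed above 0.003 m).
It fails at once if the print bar is pressed while the 7 is not in the middle of the window (value of joint print_bar above 0.0045 m and (value of joint drum below 4.278 rad or value of joint drum above 4.518 rad)).
It fails at once if the shaker, the sauce jar, the mug or the spatula is shifted by more than 30 mm (distance of any of shaker, sauce_jar, mug, spatula from where it was at the start of the episode above 0.03 m).
It also fails if it takes over 64 s, if anything falls off the work surface, if the arm or the gripper's body presses on something with over 40 N, if the wrist force passes 120 N, or if a joint passes its speed limit or range.

ROBOT

A 6-joint arm with a two-finger parallel gripper is mounted at the origin on the work surface. World frame = base frame: x ahead of the robot, y to its left, z up, the work surface at z = 0. Lengths are in m, angles in rad, forces in N, time in s.
With the tool pointing down it reaches from about 0.3 to 0.775 m from the base axis. Payload 14.6 kg.
Tool frame: the origin (TCP) lies midway between the tips of the shut fingers; the grasp point (between the pads) lies 19 mm behind it (ctrl.grip_depth is the distance from the TCP to the grasp point, in m); z points along the fingers, x is the direction in which the jaws open and shut, and the axes are right-handed (so a half turn about z gives the same grasp; the last joint's range is limited). The gripper opens to 94 mm and grips with 3 to 60 N. Pads are 16 mm wide; open, the fingers measure 119 mm over their backs; the gripper's body (75 mm by 177 mm) begins 78 mm behind the grasp point.
Start: joints at [1.22, 0.3, 1.521, -0, 1.321, -0.067], TCP at [0.154, 0.528, 0.205] pointing down, gripper open.
Joint ranges: [-3.03, 3.03], [-0.79, 2.21], [0.23, 2.52], [-1.04, 4.18], [0, 3.07], [-2.55, 2.55]. Speed limits (rad/s): [2.22, 2.22, 2.57, 3.14, 3.14, 3.14].

INTERFACE

Orientations are given as [roll, pitch, yaw] about the fixed x, y, z axes, in that order (R = Rz(yaw) Ry(pitch) Rx(roll)).
In Python, from station import ctrl gives the robot as it stands.
- The arm moves only by the tool play_rows, never from a script. Its argument "steps" is a list that holds one entry, the list of rows, each a list of 7 numbers: the shift along the tool's x, y, z in cm, then the turn, a rotation vector about the tool's x, y, z in rad, then the opening, from 0 (shut) to 1 (fully open). In form: [[[x, y, z, ax, ay, az, hand], ...]]. A call has 1 to 20 rows; each row is the pose to reach, as a shift and turn from the pose measured when the call began, along the tool's axes at that moment; what a row does not reach only later rows make up. A row lasts 1/12 s, in which the tool goes at most 41.7 mm and 7.16 degrees, less where a joint would pass 70% of its speed; a pose out of reach is approached as far as the arm can. A call with a gripper value outside its range is refused whole. The fingers move at their own pace and stop on an object; "force" is the grip in N (left out, the last holds). Time passes only in rows, so rows that repeat a pose let the fingers close. It gives the time, the measured TCP pose, the force and the opening at its end, in the units of the state.
- ctrl.get_obs(): the state, without advancing time (a new reading comes with each control period).
- ctrl.camera(name): name is "scene" or "top" or "wrist"; returns a dict with "frame" (480x640x3 uint8, blue, green, red), "fovy" (degrees; the focal length in pixels is half the picture's height over the tangent of half this angle, whatever the lens; pixels are square), "cx", "cy" (the principal point, pixels), "D" ([k1, k2, p1, p2, k3] as OpenCV has them; the pictures are not rectified), "world_to_cam" (4x4, takes a point from world to camera coordinates). Camera axes: x right, y up, looking along -z (the intrinsics and any distortion apply to the point x, -y, -z); pixel columns grow to the right and rows downward; lengths in m; the calibration is good to about 2 mm. A picture is of the moment at which its call begins. There is no depth.
- ctrl.hand_in(): hands the job in, once; it reports no verdict.
The state is a dict: "time_s": time; "qpos": joint angles; "joint_vel": joint speeds; "tau": joint torques, N m; "ee_pos": TCP position; "eef_rot": TCP orientation; "force": force on the tool from outside, world axes, zero at the start; "moment": the same for the moment, N m; "grip_width": finger opening in m.
Only numpy, scipy, OpenCV 4.12 (cv2) and the standard library are available. Lean on these libraries where they do the work, as an engineer would, in place of code of your own. Each camera call takes 0.05 s, during which the arm holds its last target. There are 200 camera calls.

## Working session

There is one attempt and no reset: what is moved stays moved. The work goes in short steps, Python scripts to look and compute and a tool call to move; the robot and the scene stay as the last step left them, time stands still between calls to the robot, and variables do not carry over. Pictures are saved under pics/ and viewed, about 8 in all and at most 12, crops included, and the job is handed in when it is done.

Besides the shell and the picture viewer there is one more tool, called in YAML: its name, and indented under it one key for each argument. play_rows: Moves the arm, as the interface text tells. Its arguments: {"type":"object","properties":{"steps":{"type":"array"},"force":{"type":"number"}},"required":["steps"]}

```bash
mkdir -p pics; cat > h.py <<'E'
import numpy as np, cv2
from station import ctrl
from scipy.spatial.transform import Rotation as Rn
def K(c):
    f=240/np.tan(np.radians(c["fovy"])/2); return np.array([[f,0,c["cx"]],[0,f,c["cy"]],[0,0,1.]])
def ray(c,uv):
    n=cv2.undistortPoints(np.array([[uv]],float),K(c),np.array(c["D"],float))[0,0]
    T=np.array(c["world_to_cam"]);R=T[:3,:3]
    d=R.T@np.array([n[0],-n[1],-1]); return -R.T@T[:3,3], d/np.linalg.norm(d)
def onz(c,uv,z):
    o,d=ray(c,uv); return o+d*(z-o[2])/d[2]
def proj(c,P):
    T=np.array(c["world_to_cam"]);p=(T[:3,:3]@np.atleast_2d(P).T).T+T[:3,3]
    p=p*[1,-1,-1]
    return cv2.projectPoints(p,np.zeros(3),np.zeros(3),K(c),np.array(c["D"],float))[0][:,0]
E
python3 - <<'E'
from h import *
for n in ("scene","top"):
    c=ctrl.camera(n); cv2.imwrite(f"pics/{n}0.png",c["frame"])
    print(n,c["fovy"],np.round(ray(c,(c["cx"],c["cy"])),3))
print({k:np.round(v,3) for k,v in ctrl.get_obs().items()})
E
```

```text
scene 49.63365453407406 [[ 1.102 -0.421  0.904]
 [-0.531  0.377 -0.759]]
top 47.82161828804568 [[ 0.377  0.012  1.088]
 [ 0.153 -0.029 -0.988]]
{'time_s': np.float64(0.1), 'qpos': array([ 1.22 ,  0.3  ,  1.522, -0.   ,  1.321, -0.067]), 'joint_vel': array([-0.   , -0.002, -0.001,  0.001, -0.001,  0.001]), 'tau': array([ 3.0000e-03, -5.3265e+01, -3.5328e+01,  7.1000e-02,  2.4000e-02,
       -0.0000e+00]), 'ee_pos': array([0.154, 0.528, 0.205]), 'eef_rot': array([-3.142e+00,  1.000e-03,  1.287e+00]), 'force': array([-0.147, -0.091, -0.293]), 'moment': array([-0.038, -0.042, -0.035]), 'grip_width': np.float64(0.094)}
```

View pics/scene0.png

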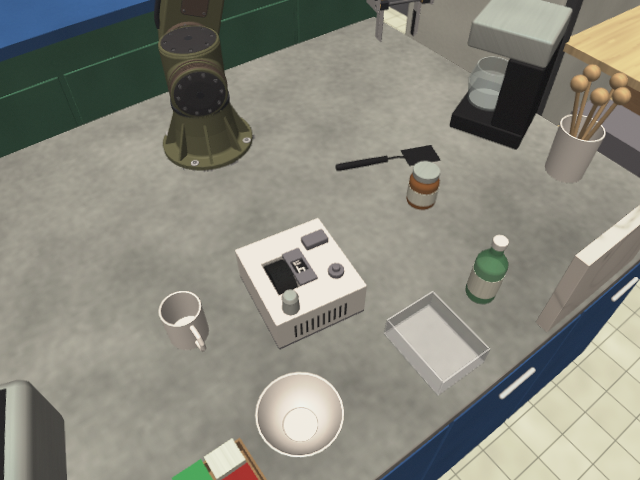

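View pics/top0.png

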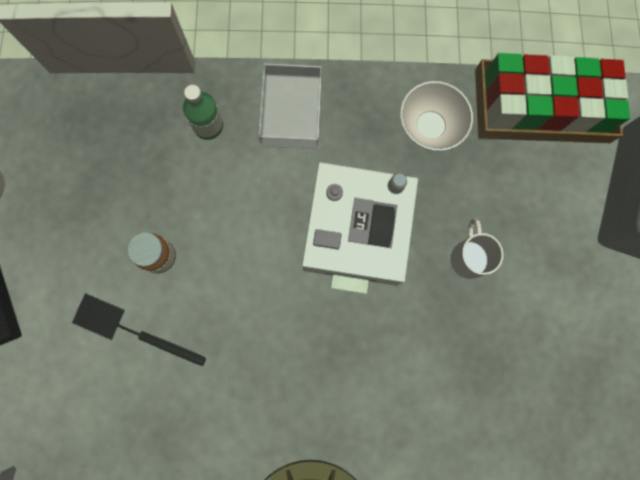

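Scene: the printer is at about (300,280) in the scene view and (360,222) in the top view. Its label slot faces the robot. The shaker is at (398,182), the wheel at (383,225), the bar at (327,239) and the feed button at (334,191), all in the top view. Next I'll zoom in.

```bash
python3 - <<'E'
import cv2,numpy as np
t=cv2.imread("pics/top0.png");s=cv2.imread("pics/scene0.png")
a=cv2.resize(t[155:300,295:430],None,fx=4,fy=4,interpolation=cv2.INTER_CUBIC)[:580,:400*2]
b=cv2.resize(s[215:347,230:370],None,fx=4,fy=4,interpolation=cv2.INTER_CUBIC)
cv2.imwrite("pics/a.png",a)
im=np.zeros((580,800,3),np.uint8)
a2=cv2.resize(a,(400,int(a.shape[0]*400/a.shape[1])));b2=cv2.resize(b,(400,int(b.shape[0]*400/b.shape[1])))
im[:a2.shape[0],:400]=a2;im[:b2.shape[0],400:]=b2;cv2.imwrite("pics/ab.png",im);print(400/135,400/140)
E
```

```text
2.962962962962963 2.857142857142857
```

View pics/ab.png

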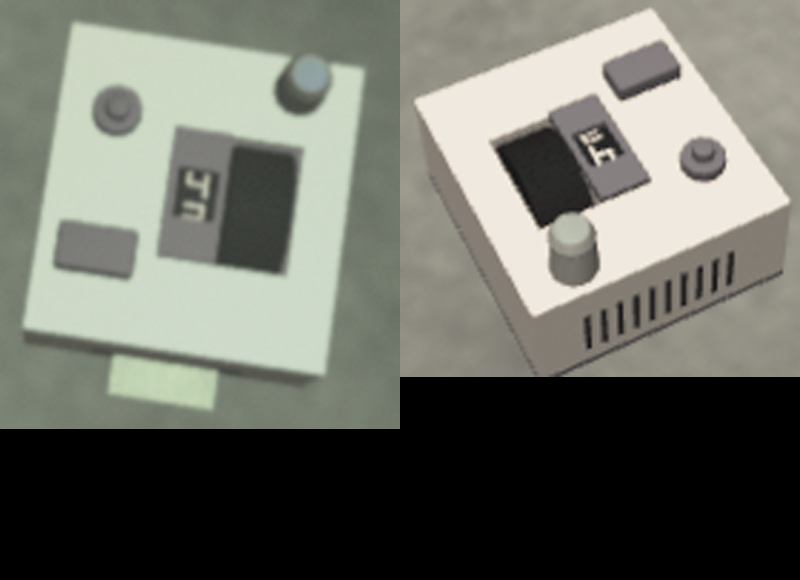

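The deck corners are clear in both views. Two partial numerals show in the window, so I'll read those with the wrist camera. Next is the pose, from corner points in both views.

```bash
cat > pose.py <<'E'
from h import *
from scipy.optimize import least_squares
import json
L=np.array([[.1,.095,.088],[.1,-.095,.088],[-.1,-.095,.088],[-.1,.095,.088]])
out=[];cs=[]
for n,(x0,y0),s,pts in (("top",(295,155),400/135,[(72,22),(365,68),(325,376),(23,330)]),
    ("scene",(230,215),400/140,[(789-400,200),(533-400,317),(416-400,100),(652-400,10)])):
    c=ctrl.camera(n);cs.append(c)
    g=cv2.cvtColor(c["frame"],cv2.COLOR_BGR2GRAY)
    p=np.float32([[x0+(u+.5)/s-.5,y0+(v+.5)/s-.5] for u,v in pts])
    q=cv2.cornerSubPix(g,p.reshape(-1,1,2).copy(),(3,3),(-1,-1),(3,50,.01))[:,0]
    print(n,np.round(p,1).tolist(),np.round(q,1).tolist())
    out.append(np.where(np.linalg.norm(p-q,axis=1)[:,None]<2,q,p))
for i in range(4):   # triangulate
    A=[];b=[]
    for c,o in zip(cs,out):
        C,d=ray(c,o[i]);M=np.eye(3)-np.outer(d,d);A.append(M);b.append(M@C)
    print("tri",np.round(np.linalg.lstsq(np.vstack(A),np.hstack(b),rcond=None)[0],4))
W=lambda v,l:(Rn.from_euler("z",v[3]).as_matrix()@np.atleast_2d(l).T).T+v[:3]
f=lambda v:np.concatenate([(proj(c,W(v,L))-o).ravel() for c,o in zip(cs,out)])
r=least_squares(f,[.5,-.04,.006,-.15],loss="soft_l1")
print("pose",np.round(r.x,4),np.round(f(r.x),1))
v=r.x
for k,l in dict(axle=[0,-.04,.058],wheeltop=[0,-.04,.102],bar=[-.045,.058,.102],feed=[.045,.058,.1],window=[0,0,.094]).items():
    P=W(v,l)[0];print(k,np.round(P,4),[np.round(proj(c,P)[0],1).tolist() for c in cs])
E
python3 pose.py
```

```text
top [[319.0, 162.10000610351562], [417.8999938964844, 177.60000610351562], [404.3999938964844, 281.6000061035156], [302.3999938964844, 266.0]] [[319.3999938964844, 162.0], [417.5, 177.89999389648438], [403.70001220703125, 281.3999938964844], [302.70001220703125, 265.70001220703125]]
scene [[365.79998779296875, 284.70001220703125], [276.20001220703125, 325.6000061035156], [235.3000030517578, 249.6999969482422], [317.8999938964844, 218.1999969482422]] [[366.29998779296875, 285.20001220703125], [276.29998779296875, 325.6000061035156], [234.39999389648438, 249.60000610351562], [317.3999938964844, 217.3000030517578]]
tri [ 0.6892 -0.0097  0.0988]
tri [ 0.6618 -0.1966  0.0981]
tri [ 0.4638 -0.1675  0.0982]
tri [0.4911 0.0194 0.0983]
pose [ 0.5764 -0.0886  0.0102 -0.1451] [-0.6 -0.  -0.2 -0.2  0.1 -0.1 -0.6 -0.3 -0.1  0.  -0.8  0.1 -0.4  0.1
 -0.2  0. ]
axle [ 0.5707 -0.1282  0.0682] [[379.7, 227.1], [280.5, 283.7]]
wheeltop [ 0.5707 -0.1282  0.1122] [[382.9, 222.7], [279.2, 270.3]]
bar [ 0.5403 -0.0247  0.1122] [[326.7, 238.1], [313.7, 236.5]]
feed [ 0.6294 -0.0377  0.1102] [[334.0, 191.2], [335.3, 268.4]]
window [ 0.5764 -0.0886  0.1042] [[361.1, 220.1], [298.0, 265.1]]
```

```bash
cat >> h.py <<'E'
PV=np.array([.5764,-.0886,.0102,-.1451])
def W(l): return Rn.from_euler("z",PV[3]).apply(l)+PV[:3]
def row(P,yaw=PV[3]):
    o=ctrl.get_obs();R=Rn.from_euler("xyz",o["eef_rot"])
    T=Rn.from_euler("xyz",[np.pi,0,yaw])
    print("row cm",np.round(R.inv().apply(np.array(P)-o["ee_pos"])*100,2),"rv",np.round((R.inv()*T).as_rotvec(),3),"F",np.round(o["force"],2),"t",round(o["time_s"],2))
E
python3 -c "
from h import *
row(W([.012,-.04,.16]))"
```

```text
row cm [-51.14  59.56   3.52] rv [0.000e+00 1.000e-03 1.432e+00] F [-0.4   0.01  0.05] t 0.2
```

play_rows:
  steps:
    - [[-51.1,59.6,0,0,0,1.432,0],[-51.1,59.6,0,0,0,1.432,0],[-51.1,59.6,0,0,0,1.432,0],[-51.1,59.6,0,0,0,1.432,0],[-51.1,59.6,0,0,0,1.432,0],[-51.1,59.6,0,0,0,1.432,0],[-51.1,59.6,0,0,0,1.432,0],[-51.1,59.6,0,0,0,1.432,0],[-51.1,59.6,0,0,0,1.432,0],[-51.1,59.6,0,0,0,1.432,0],[-51.1,59.6,0,0,0,1.432,0],[-51.1,59.6,0,0,0,1.432,0],[-51.1,59.6,0,0,0,1.432,0],[-51.1,59.6,0,0,0,1.432,0],[-51.1,59.6,0,0,0,1.432,0],[-51.1,59.6,0,0,0,1.432,0],[-51.1,59.6,0,0,0,1.432,0],[-51.1,59.6,3.5,0,0,1.432,0],[-51.1,59.6,3.5,0,0,1.432,0],[-51.1,59.6,3.5,0,0,1.432,0]]

```text
time_s: 1.87
ee_pos: [0.5834, -0.1341, 0.1654]
eef_rot: [3.141, 0.006, -0.149]
force: [-0.4, 0.9, -1.1]
grip_width: 0.0008
```

```bash
python3 - <<'E'
from h import *
row(W([.012,-.04,.16]))
c=ctrl.camera("wrist");cv2.imwrite("pics/w1.png",c["frame"]);print(ray(c,(c["cx"],c["cy"])),proj(c,W([0,0,.094])))
E
```

```text
row cm [-0.15 -0.4  -0.48] rv [ 0.001  0.006 -0.004] F [-0.4   0.94 -1.12] t 1.87
(array([ 0.594646  , -0.068313  ,  0.34550297]), array([-0.0398248 , -0.2287286 , -0.97267529])) [[302.4763947  190.86433841]]
```

View pics/w1.png

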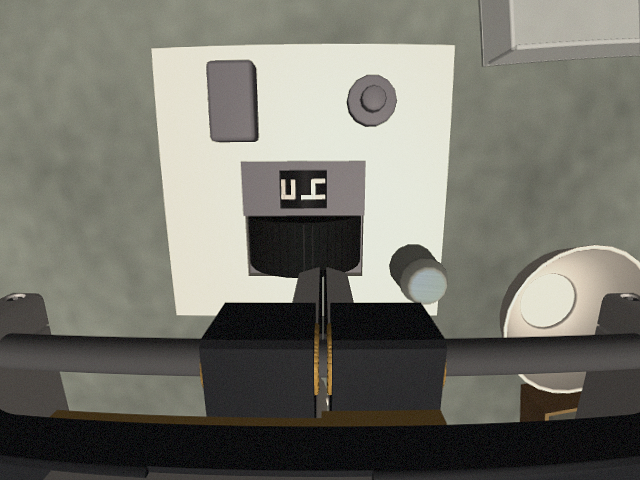

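```bash
cat >> h.py <<'E'
def win(name):
    c=ctrl.camera("wrist");q=np.array([[.026,.021,.094],[.026,-.021,.094],[-.026,-.021,.094],[-.026,.021,.094]])
    p=proj(c,W(q)).astype(np.float32)   # reader view: up=+x, left=+y
    H=cv2.getPerspectiveTransform(p,np.float32([[0,0],[420,0],[420,520],[0,520]]))
    im=cv2.warpPerspective(c["frame"],H,(420,520),flags=cv2.INTER_CUBIC);cv2.imwrite(name,im)
    g=cv2.cvtColor(im,cv2.COLOR_BGR2GRAY)[100:420,80:340]
    r=np.where((g>150).sum(1)>6)[0]+100   # rows with white, 10 px/mm, centre 260
    if len(r):
        print("white row runs (mm from middle, + towards +x):",[(round((260-s[0])/10,1),round((260-s[-1])/10,1)) for s in np.split(r,np.where(np.diff(r)>3)[0]+1)])
E
python3 -c "
from h import *
win('pics/win1.png')"
```

```text
white row runs (mm from middle, + towards +x): [(np.float64(15.1), np.float64(-1.4)), (np.float64(-5.2), np.float64(-14.9))]
```

View pics/win1.png

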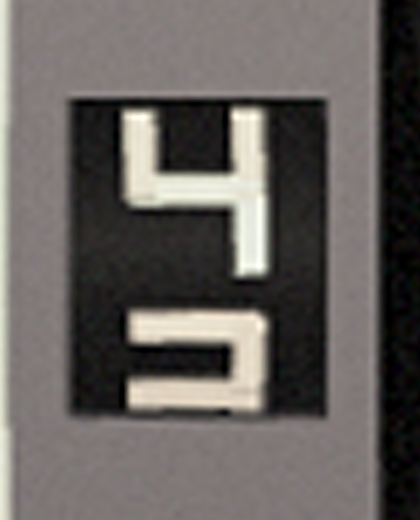

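The window shows the 4 about 7 mm above the middle and the 3 below it, so the drum is at about 2.30 rad. It needs about +2.1 rad, which is roughly 92 mm of rim towards printer -x. I'll descend to just above the wheel.

play_rows:
  steps:
    - [[-0.75,-0.4,2.4,0,0.006,-0.004,0],[-0.75,-0.4,4.0,0,0.006,-0.004,0],[-0.75,-0.4,4.8,0,0.006,-0.004,0],[-0.75,-0.4,4.8,0,0.006,-0.004,0],[-0.75,-0.4,4.8,0,0.006,-0.004,0]]

```text
time_s: 2.38
ee_pos: [0.576, -0.1249, 0.122]
eef_rot: [3.141, -0.004, -0.142]
force: [-0.8, 0.5, -0.2]
grip_width: 0.0006
```

```bash
python3 - <<'E'
from h import *
row(W([.006,-.04,.1068]))
cs=ctrl.camera("scene");
im=cs["frame"];cv2.imwrite("pics/s2.png",cv2.resize(im[225:325,230:340],None,fx=5,fy=5,interpolation=cv2.INTER_CUBIC))
E
```

```text
row cm [0.11 0.41 0.5 ] rv [ 0.    -0.004  0.003] F [-0.81  0.53 -0.18] t 2.38
```

View pics/s2.png

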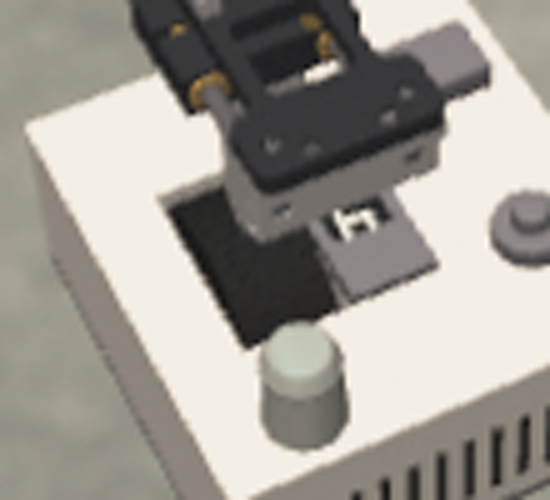

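Reading: the fingertip hovers over the wheel and the arm had not settled in the first reading. I'll add hold rows from now on.

play_rows:
  steps:
    - [[0.11,0.41,0.3,0,-0.004,0.003,0],[0.11,0.41,0.5,0,-0.004,0.003,0],[0.11,0.41,0.5,0,-0.004,0.003,0],[0.11,0.41,0.5,0,-0.004,0.003,0],[0.11,0.41,0.5,0,-0.004,0.003,0]]

```text
time_s: 2.85
ee_pos: [0.5769, -0.1293, 0.1175]
eef_rot: [3.141, -0.001, -0.145]
force: [0.0, -0.1, -0.3]
grip_width: 0.0002
```

```bash
python3 - <<'E'
from h import *
ctrl.camera("wrist");row(W([.006,-.04,.1048]))
E
```

```text
row cm [-0.03 -0.02  0.25] rv [ 0.    -0.001 -0.   ] F [ 0.4  -0.3  -0.45] t 2.9
```

play_rows:
  steps:
    - [[0,0,0.1,0,0,0,0],[0,0,0.1,0,0,0,0],[0,0,0.1,0,0,0,0],[0,0,0.1,0,0,0,0]]

```text
time_s: 3.23
ee_pos: [0.5768, -0.1293, 0.1165]
eef_rot: [3.141, -0.001, -0.145]
force: [0.1, -0.3, -0.1]
grip_width: 0.0008
```

play_rows:
  steps:
    - [[0,0,0.1,0,0,0,0],[0,0,0.1,0,0,0,0],[0,0,0.1,0,0,0,0],[0,0,0.1,0,0,0,0]]

```text
time_s: 3.57
ee_pos: [0.5769, -0.1293, 0.1155]
eef_rot: [3.141, -0.001, -0.145]
force: [0.7, -0.2, 0.0]
grip_width: 0.0005
```

play_rows:
  steps:
    - [[0,0,0.1,0,0,0,0],[0,0,0.1,0,0,0,0],[0,0,0.1,0,0,0,0],[0,0,0.1,0,0,0,0]]

```text
time_s: 3.9
ee_pos: [0.5769, -0.1293, 0.1145]
eef_rot: [3.141, -0.001, -0.145]
force: [0.5, 0.1, -0.6]
grip_width: 0.0007
```

play_rows:
  steps:
    - [[0,0,0.1,0,0,0,0],[0,0,0.1,0,0,0,0],[0,0,0.1,0,0,0,0],[0,0,0.1,0,0,0,0]]

```text
time_s: 4.23
ee_pos: [0.5769, -0.1293, 0.1135]
eef_rot: [3.141, -0.001, -0.145]
force: [-0.0, 0.3, 0.5]
grip_width: 0.0006
```

play_rows:
  steps:
    - [[0,0,0.1,0,0,0,0],[0,0,0.1,0,0,0,0],[0,0,0.1,0,0,0,0],[0,0,0.1,0,0,0,0]]

```text
time_s: 4.57
ee_pos: [0.5769, -0.1293, 0.1125]
eef_rot: [3.141, -0.001, -0.145]
force: [0.0, 0.3, 0.2]
grip_width: 0.0004
```

play_rows:
  steps:
    - [[0,0,0.1,0,0,0,0],[0,0,0.1,0,0,0,0],[0,0,0.1,0,0,0,0],[0,0,0.1,0,0,0,0]]

```text
time_s: 4.9
ee_pos: [0.577, -0.1294, 0.1118]
eef_rot: [3.141, -0.002, -0.145]
force: [0.3, -1.0, 4.4]
grip_width: 0.0004
```

play_rows:
  steps:
    - [[0,0,0.08,0,0,0,0],[0,0,0.13,0,0,0,0],[0,0,0.13,0,0,0,0],[0,0,0.13,0,0,0,0]]

```text
time_s: 5.23
ee_pos: [0.5772, -0.1296, 0.111]
eef_rot: [3.141, -0.002, -0.145]
force: [-2.9, -1.8, 7.5]
grip_width: 0.0003
```

play_rows:
  steps:
    - [[0,0,0.08,0,0,0,0],[0,0,0.12,0,0,0,0],[-0.1,0,0.12,0,0,0,0],[-0.2,0,0.12,0,0,0,0],[-0.3,0,0.12,0,0,0,0],[-0.4,0,0.12,0,0,0,0],[-0.5,0,0.12,0,0,0,0],[-0.5,0,0.12,0,0,0,0]]

```text
time_s: 5.9
ee_pos: [0.5734, -0.1292, 0.111]
eef_rot: [3.14, -0.006, -0.145]
force: [3.7, -1.6, 9.3]
grip_width: 0.0004
```

```bash
python3 -c "
from h import *
row(W([-.01,-.04,.1012]));win('pics/win2.png')"
```

```text
row cm [-1.29 -0.06 -0.04] rv [ 0.001 -0.006 -0.   ] F [ 3.74 -1.65  9.33] t 5.9
white row runs (mm from middle, + towards +x): [(np.float64(12.7), np.float64(-3.6)), (np.float64(-7.4), np.float64(-15.1))]
```

play_rows:
  steps:
    - [[-0.15,0,0.13,0,0.005,0,0],[-0.3,0,0.14,0,0.005,0,0],[-0.4,0,0.14,0,0.005,0,0],[-0.5,0,0.14,0,0.005,0,0],[-0.6,0,0.14,0,0.005,0,0],[-0.7,0,0.14,0,0.005,0,0],[-0.7,0,0.14,0,0.005,0,0]]

```text
time_s: 6.53
ee_pos: [0.5677, -0.1284, 0.1109]
eef_rot: [3.14, -0.015, -0.145]
force: [4.1, -0.6, 8.6]
grip_width: 0.0003
```

```bash
python3 -c "
from h import *
row(W([-.01,-.04,.1012]));win('pics/win2.png')"
```

```text
row cm [-0.72 -0.06 -0.06] rv [ 0.002 -0.015 -0.   ] F [ 4.08 -0.57  8.56] t 6.53
white row runs (mm from middle, + towards +x): [(np.float64(15.3), np.float64(11.9)), (np.float64(8.4), np.float64(-8.0)), (np.float64(-11.6), np.float64(-15.1))]
```

play_rows:
  steps:
    - [[-0.2,0,0.15,0,-0.008,0,0],[-0.4,0,0.16,0,-0.015,0,0],[-0.6,0,0.16,0,-0.015,0,0],[-0.8,0,0.16,0,-0.015,0,0],[-1.0,0,0.16,0,-0.015,0,0],[-1.0,0,0.16,0,-0.015,0,0]]

```text
time_s: 7.08
ee_pos: [0.5586, -0.127, 0.11]
eef_rot: [3.14, -0.003, -0.145]
force: [1.9, 0.4, 6.7]
grip_width: 0.0005
```

```bash
python3 -c "
from h import *
row(W([-.01,-.04,.1012]));win('pics/win2.png')"
```

```text
row cm [ 0.21 -0.05 -0.14] rv [ 0.002 -0.003 -0.   ] F [1.9  0.37 6.74] t 7.08
white row runs (mm from middle, + towards +x): [(np.float64(15.1), np.float64(5.4)), (np.float64(1.5), np.float64(-14.7))]
```

play_rows:
  steps:
    - [[0,0,-0.5,0,0,0,0],[0,-0.05,-0.8,0,-0.003,0,0],[1.2,-0.05,-0.8,0,-0.003,0,0],[2.3,-0.05,-0.8,0,-0.003,0,0],[2.3,-0.05,-0.8,0,-0.003,0,0],[2.3,-0.05,-0.4,0,-0.003,0,0],[2.3,-0.05,-0.15,0,-0.003,0,0],[2.3,-0.05,-0.05,0,-0.003,0,0],[2.3,-0.05,0.05,0,-0.003,0,0],[2.3,-0.05,0.05,0,-0.003,0,0],[2.3,-0.05,0.05,0,-0.003,0,0]]

```text
time_s: 8.05
ee_pos: [0.5812, -0.1299, 0.11]
eef_rot: [3.14, 0.0, -0.145]
force: [-1.8, 0.1, 5.3]
grip_width: 0.0006
```

```bash
python3 -c "
from h import *
row(W([-.01,-.04,.1012]));win('pics/win2.png')"
```

```text
row cm [-2.07 -0.01 -0.14] rv [ 0.002  0.    -0.   ] F [-1.83  0.06  5.28] t 8.05
white row runs (mm from middle, + towards +x): [(np.float64(16.0), np.float64(5.8)), (np.float64(1.7), np.float64(-14.0))]
```

play_rows:
  steps:
    - [[0,0,0.08,0,0,0,0],[-0.1,0,0.12,0,0,0,0],[-0.3,0,0.12,0,0,0,0],[-0.5,0,0.12,0,0,0,0],[-0.7,0,0.12,0,-0.003,0,0],[-0.9,0,0.12,0,-0.006,0,0],[-1.1,0,0.12,0,-0.01,0,0],[-1.1,0,0.12,0,-0.01,0,0]]

```text
time_s: 8.77
ee_pos: [0.5712, -0.1286, 0.1103]
eef_rot: [3.139, 0.006, -0.146]
force: [3.1, -1.2, 8.2]
grip_width: 0.0005
```

```bash
python3 -c "
from h import *
row(W([-.01,-.04,.1012]));win('pics/win2.png')"
```

```text
row cm [-1.06 -0.03 -0.11] rv [ 0.002  0.006 -0.   ] F [ 3.1  -1.15  8.21] t 8.77
white row runs (mm from middle, + towards +x): [(np.float64(15.3), np.float64(-1.5)), (np.float64(-5.4), np.float64(-14.9))]
```

play_rows:
  steps:
    - [[-0.2,0,0.16,0,0,0,0],[-0.4,0,0.18,0,0,0,0],[-0.6,0,0.18,0,0,0,0],[-0.8,0,0.18,0,0,0,0],[-1.0,0,0.18,0,0,0,0],[-1.2,0,0.18,0,0,0,0],[-1.2,0,0.18,0,0,0,0]]

```text
time_s: 9.4
ee_pos: [0.5599, -0.127, 0.1096]
eef_rot: [3.139, 0.003, -0.146]
force: [2.8, -0.9, 6.2]
grip_width: 0.0003
```

```bash
python3 -c "
from h import *
row(W([-.01,-.04,.1012]));win('pics/win2.png')"
```

```text
row cm [ 0.08 -0.03 -0.18] rv [ 0.002  0.003 -0.001] F [ 2.84 -0.9   6.22] t 9.4
white row runs (mm from middle, + towards +x): [(np.float64(15.2), np.float64(11.3)), (np.float64(8.2), np.float64(-9.3)), (np.float64(-12.7), np.float64(-15.6))]
```

play_rows:
  steps:
    - [[0,0,-0.5,0,0,0,0],[0,-0.03,-0.8,0,0.003,0,0],[1.2,-0.03,-0.8,0,0.003,0,0],[2.2,-0.03,-0.8,0,0.003,0,0],[2.2,-0.03,-0.8,0,0.003,0,0],[2.2,-0.03,-0.4,0,0.003,0,0],[2.2,-0.03,-0.15,0,0.003,0,0],[2.2,-0.03,-0.05,0,0.003,0,0],[2.2,-0.03,0.03,0,0.003,0,0],[2.2,-0.03,0.1,0,0.003,0,0],[2.1,-0.03,0.12,0,0.003,0,0],[1.9,-0.03,0.12,0,0.003,0,0],[1.7,-0.03,0.12,0,0.003,0,0],[1.5,-0.03,0.12,0,0.003,0,0],[1.3,-0.03,0.12,0,0.003,0,0],[1.1,-0.03,0.12,0,0.003,0,0],[1.1,-0.03,0.12,0,0.003,0,0]]

```text
time_s: 10.87
ee_pos: [0.5718, -0.1286, 0.1097]
eef_rot: [3.139, -0.004, -0.146]
force: [2.6, -1.4, 6.1]
grip_width: 0.0004
```

```bash
python3 -c "
from h import *
row(W([-.01,-.04,.1012]));win('pics/win2.png')"
```

```text
row cm [-1.12 -0.02 -0.17] rv [ 0.003 -0.004 -0.001] F [ 2.56 -1.39  6.07] t 10.87
white row runs (mm from middle, + towards +x): [(np.float64(15.6), np.float64(5.0)), (np.float64(1.6), np.float64(-15.2))]
```

play_rows:
  steps:
    - [[-0.1,0,0.18,0,0,0,0],[-0.3,0,0.22,0,-0.004,0,0],[-0.5,0,0.22,0,-0.004,0,0],[-0.7,0,0.22,0,-0.004,0,0],[-0.9,0,0.22,0,-0.004,0,0],[-1.1,0,0.22,0,-0.004,0,0],[-1.3,0,0.22,0,-0.004,0,0],[-1.3,0,0.22,0,-0.004,0,0]]

```text
time_s: 11.58
ee_pos: [0.5598, -0.1269, 0.1087]
eef_rot: [3.138, -0.003, -0.146]
force: [3.3, -0.4, 6.4]
grip_width: 0.0005
```

```bash
python3 -c "
from h import *
row(W([-.01,-.04,.1012]));win('pics/win2.png')"
```

```text
row cm [ 0.09 -0.03 -0.27] rv [ 0.003 -0.003 -0.001] F [ 3.31 -0.4   6.45] t 11.58
white row runs (mm from middle, + towards +x): [(np.float64(13.2), np.float64(-3.7)), (np.float64(-7.1), np.float64(-15.6))]
```

play_rows:
  steps:
    - [[0,0,-0.5,0,0,0,0],[0,-0.03,-0.9,0,-0.003,0,0],[1.2,-0.03,-0.9,0,-0.003,0,0],[2.3,-0.03,-0.9,0,-0.003,0,0],[2.3,-0.03,-0.9,0,-0.003,0,0],[2.3,-0.03,-0.4,0,-0.003,0,0],[2.3,-0.03,-0.2,0,-0.003,0,0],[2.3,-0.03,-0.1,0,-0.003,0,0],[2.3,-0.03,0.0,0,-0.003,0,0],[2.3,-0.03,0.08,0,-0.003,0,0],[2.2,-0.03,0.12,0,-0.003,0,0],[2.0,-0.03,0.12,0,-0.003,0,0],[1.8,-0.03,0.12,0,-0.003,0,0],[1.6,-0.03,0.12,0,-0.003,0,0],[1.4,-0.03,0.12,0,-0.003,0,0],[1.2,-0.03,0.12,0,-0.003,0,0],[1.2,-0.03,0.12,0,-0.003,0,0]]

```text
time_s: 13.05
ee_pos: [0.5726, -0.1286, 0.1088]
eef_rot: [3.138, -0.004, -0.146]
force: [4.7, -1.0, 7.4]
grip_width: 0.0005
```

```bash
python3 -c "
from h import *
row(W([-.01,-.04,.1012]));win('pics/win2.png')"
```

```text
row cm [-1.2  -0.01 -0.27] rv [ 0.004 -0.004 -0.001] F [ 4.71 -1.02  7.39] t 13.05
white row runs (mm from middle, + towards +x): [(np.float64(15.6), np.float64(10.6)), (np.float64(6.9), np.float64(-10.5)), (np.float64(-13.4), np.float64(-15.1))]
```

play_rows:
  steps:
    - [[-0.1,0,0.15,0,0,0,0],[-0.3,0,0.18,0,-0.004,0,0],[-0.5,0,0.18,0,-0.004,0,0],[-0.7,0,0.18,0,-0.004,0,0],[-0.9,0,0.18,0,-0.004,0,0],[-1.1,0,0.18,0,-0.004,0,0],[-1.3,0,0.18,0,-0.004,0,0],[-1.3,0,0.18,0,-0.004,0,0]]

```text
time_s: 13.77
ee_pos: [0.5604, -0.1269, 0.108]
eef_rot: [3.138, -0.003, -0.146]
force: [3.4, -0.6, 7.0]
grip_width: 0.0007
```

```bash
python3 -c "
from h import *
row(W([-.01,-.04,.1012]));win('pics/win2.png')"
```

```text
row cm [ 0.03 -0.02 -0.34] rv [ 0.004 -0.003 -0.001] F [ 3.38 -0.55  7.05] t 13.77
white row runs (mm from middle, + towards +x): [(np.float64(15.3), np.float64(2.5)), (np.float64(-1.5), np.float64(-15.6))]
```

play_rows:
  steps:
    - [[0,0,-0.5,0,0,0,0],[0,-0.03,-0.9,0,-0.003,0,0],[1.2,-0.03,-0.9,0,-0.003,0,0],[2.2,-0.03,-0.9,0,-0.003,0,0],[2.2,-0.03,-0.9,0,-0.003,0,0],[2.2,-0.03,-0.4,0,-0.003,0,0],[2.2,-0.03,-0.2,0,-0.003,0,0],[2.2,-0.03,-0.1,0,-0.003,0,0],[2.2,-0.03,0.0,0,-0.003,0,0],[2.2,-0.03,0.08,0,-0.003,0,0],[2.1,-0.03,0.12,0,-0.003,0,0],[1.9,-0.03,0.12,0,-0.003,0,0],[1.7,-0.03,0.12,0,-0.003,0,0],[1.5,-0.03,0.12,0,-0.003,0,0],[1.3,-0.03,0.12,0,-0.003,0,0],[1.1,-0.03,0.12,0,-0.003,0,0],[1.1,-0.03,0.12,0,-0.003,0,0]]

```text
time_s: 15.23
ee_pos: [0.5724, -0.1286, 0.1082]
eef_rot: [3.137, -0.004, -0.146]
force: [3.5, -0.9, 6.9]
grip_width: 0.0002
```

```bash
python3 -c "
from h import *
row(W([-.01,-.04,.1012]));win('pics/win2.png')"
```

```text
row cm [-1.18 -0.01 -0.32] rv [ 0.004 -0.004 -0.001] F [ 3.52 -0.89  6.92] t 15.23
white row runs (mm from middle, + towards +x): [(np.float64(15.7), np.float64(15.1)), (np.float64(12.3), np.float64(-4.4)), (np.float64(-8.2), np.float64(-15.1))]
```

play_rows:
  steps:
    - [[-0.1,0,0.15,0,0,0,0],[-0.3,0,0.17,0,-0.004,0,0],[-0.5,0,0.17,0,-0.004,0,0],[-0.5,0,0.17,0,-0.004,0,0],[-0.5,0,0.17,0,-0.004,0,0]]

```text
time_s: 15.7
ee_pos: [0.5688, -0.1281, 0.108]
eef_rot: [3.137, -0.004, -0.146]
force: [3.1, 0.6, 8.8]
grip_width: 0.0006
```

```bash
python3 -c "
from h import *
row(W([-.01,-.04,.1012]));win('pics/win2.png')"
```

```text
row cm [-0.82 -0.02 -0.34] rv [ 0.005 -0.004 -0.001] F [3.13 0.56 8.76] t 15.7
white row runs (mm from middle, + towards +x): [(np.float64(15.5), np.float64(12.6)), (np.float64(9.6), np.float64(-7.3)), (np.float64(-11.0), np.float64(-15.3))]
```

play_rows:
  steps:
    - [[-0.1,0,0.15,0,0,0,0],[-0.2,0,0.15,0,0,0,0],[-0.2,0,-0.3,0,0,0,0],[-0.2,0,-1.5,0,0,0,0],[-0.2,0,-4.0,0,0,0,0],[-0.2,0,-4.0,0,0,0,0],[-0.2,0,-4.0,0,0,0,0],[-0.2,0,-4.0,0,0,0,0]]

```text
time_s: 16.42
ee_pos: [0.5664, -0.1275, 0.1479]
eef_rot: [3.137, -0.004, -0.146]
force: [-0.5, 0.4, -0.1]
grip_width: 0.0006
```

```bash
python3 -c "
from h import *
win('pics/win3.png');row(W([-.045,.058,.122]))"
```

```text
white row runs (mm from middle, + towards +x): [(np.float64(15.7), np.float64(12.3)), (np.float64(9.1), np.float64(-8.0)), (np.float64(-11.5), np.float64(-15.5))]
row cm [-4.07 -9.8   1.47] rv [ 0.005 -0.003 -0.001] F [-0.16  0.23 -0.16] t 16.47
```

View pics/win3.png

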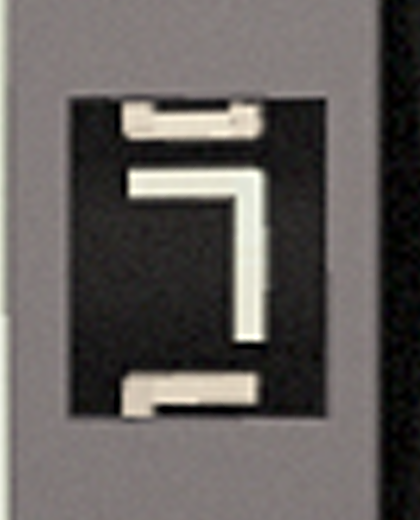

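The 7 is centred: it spans +9.1 to -8.0 mm, so it's off by about 0.5 mm. The finger is clear of the wheel. Now the print bar.

play_rows:
  steps:
    - [[-4.07,-9.8,0,0,-0.003,0,0],[-4.07,-9.8,0,0,-0.003,0,0],[-4.07,-9.8,0,0,-0.003,0,0],[-4.07,-9.8,1.5,0,-0.003,0,0],[-4.07,-9.8,2.8,0,-0.003,0,0],[-4.07,-9.8,3.2,0,-0.003,0,0],[-4.07,-9.8,3.2,0,-0.003,0,0],[-4.07,-9.8,3.2,0,-0.003,0,0]]

```text
time_s: 17.13
ee_pos: [0.5403, -0.025, 0.1149]
eef_rot: [3.137, 0.001, -0.146]
force: [-0.3, -0.5, -0.0]
grip_width: 0.0001
```

```bash
python3 -c "
from h import *
row(W([-.045,.058,.0943]))"
```

```text
row cm [-0.01 -0.03  1.04] rv [ 0.005  0.001 -0.001] F [-0.32 -0.53 -0.02] t 17.13
```

play_rows:
  steps:
    - [[0,0,0.3,0,0,0,0],[0,0,0.5,0,0,0,0],[0,0,0.7,0,0,0,0],[0,0,0.9,0,0,0,0],[0,0,1.05,0,0,0,0],[0,0,1.05,0,0,0,0],[0,0,1.05,0,0,0,0]]

```text
time_s: 17.72
ee_pos: [0.5407, -0.0253, 0.1053]
eef_rot: [3.137, -0.001, -0.146]
force: [-1.1, -1.7, 9.6]
grip_width: 0.0004
```

play_rows:
  steps:
    - [[0,0,0.2,0,0,0,0],[0,0,0.2,0,0,0,0],[0,0,0.2,0,0,0,0]]

```text
time_s: 17.97
ee_pos: [0.5409, -0.0253, 0.1049]
eef_rot: [3.137, -0.002, -0.146]
force: [-8.3, 0.0, 19.6]
grip_width: 0.0009
```

It's on the stop: 20 N, and the tip moved only another 0.4 mm. Now release and check.

play_rows:
  steps:
    - [[0,0,-0.3,0,0,0,0],[0,0,-1.5,0,0,0,0],[0,0,-4.0,0,0,0,0],[0,0,-7.0,0,0,0,0],[0,0,-7.0,0,0,0,0],[0,0,-7.0,0,0,0,0],[0,0,-7.0,0,0,0,0]]

```text
time_s: 18.55
ee_pos: [0.5404, -0.0249, 0.1741]
eef_rot: [3.137, -0.0, -0.146]
force: [-0.5, -0.3, 0.3]
grip_width: 0.0007
```

```bash
python3 - <<'E'
from h import *
row(W([-.045,.058,.16]));win('pics/win4.png')
c=ctrl.camera("top");a=cv2.imread("pics/top0.png")
b=c["frame"];cv2.imwrite("pics/top4.png",b)
s=ctrl.camera("scene")["frame"];w=cv2.imread("pics/win4.png")
im=np.zeros((520,800,3),np.uint8);im[:,:380]=cv2.resize(w,(380,520));im[:400,380:]=cv2.resize(s[150:350,130:340],(420,400));cv2.imwrite("pics/fin.png",im)
d=cv2.absdiff(a,b).max(2)
for n,(x0,y0,x1,y1) in dict(jar=(120,225,185,280),mug=(450,210,515,285),spat=(65,285,215,375),shaker=(383,165,412,200)).items(): print(n,d[y0:y1,x0:x1].mean(),d[y0:y1,x0:x1].max())
E
```

```text
row cm [-0.02 -0.02  0.39] rv [ 0.005 -0.    -0.001] F [-0.48 -0.29  0.26] t 18.55
jar 16.02993006993007 23
mug 15.264615384615384 26
spat 14.945925925925925 21
shaker 31.516256157635468 132
```

View pics/fin.png

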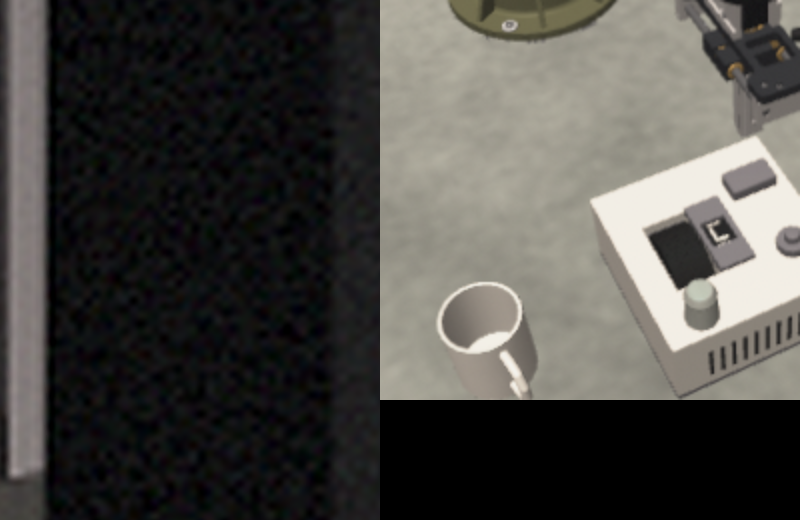

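The last picture shows the bar up again at (750,178), a single numeral centred in the window at (718,232), and the shaker and mug in place. The arm hides the window from the wrist camera here. The high shaker value in the top view comes from the arm covering it.

```bash
python3 -c "
from station import ctrl
print(ctrl.hand_in())"
```

```text
the job is handed in; nothing more can be done
None
```

I rolled the wheel from between 3 and 4 up to 7, lifted the finger off, pressed the print bar to its stop and let it back up. The job was handed in at about 18.7 s; no verdict is reported.

- **Drum:** with the finger off the wheel, the 7 stood about 0.5 mm from the middle of the window, roughly 0.02 rad against the 0.12 allowed. I could not re-measure this after printing, because the gripper hid the window from the wrist camera. The scene view still showed one numeral centred.
- **Wheel force:** the highest reading was about 10 N, but force is only reported at the end of each move, so peaks within a move were not seen.
- **Print bar:** it took about 20 N with almost no further travel, so it was on its stop. The scene view then showed it up again, with about zero force on the arm.
- **Other objects:** the jar, mug and spatula showed only an even brightness change in the top view, so they had not moved. The shaker check failed there because the arm covered it, but the scene view showed it in place. The finger never went near the feed button.

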